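# Unlock and strip the hook track for washing and lock it again

### The job

Unlock the hook track by drawing the steel rod right out of its two eyes towards the robot and lay it aside on the slab, then slide every orange hook along the T-track to its open end, lift it off and stand it upright on the floor of the bamboo tray for washing; the blue stop stays on the track. Once all the hooks are in the tray, lock the track again: pass the rod, thin tip first from the robot's side, through both eyes until the tip stands out a centimetre or two beyond the far eye, and leave it resting there. Do not disturb the bowl and the jar.

Things in the scene. Friction and masses are not known exactly. Their poses are not given: they have to be found in the camera images.
- track: aluminium T-track on a dark base, fixed to the slab, 68 wide; origin on the slab surface, on its centre line, where the lips end. +x runs along the track out of its open end, z up, +y points across, away from the robot. Covered channel from x = -310 (end wall, 45 high) to 0; floor top at z = 8, lips from z = 16 to 21, channel 40 wide, slot between the lips 16 wide
- landing (a point): middle of the track's bare landing, at x = 30 in its frame, on the floor top (z = 8): from x = 0 to 60 the floor goes on without lips or side walls, so a foot wholly past x = 0 can be lifted
- eye_near (a point): centre of the square eye (16 x 16 opening, level axis along the track's y) in a black plate on the robot's side of the track, 40 above the slab, at x = -12, y = -31 in the track's frame; the plate is 6 thick, 32 wide, its top 56 above the slab
- eye_far (a point): centre of the like eye in the plate on the far side, in line with the near eye, 62 beyond it
- tray: round bamboo tray, fixed, origin at the centre of its underside; floor top 6 above the slab, inner radius 112 at the floor, outer radius 125 at the rim, rim 18 above the slab
- bowl: blue glazed ceramic bowl, 124 across and 58 high, origin at the centre of its underside; a bystander
- jar: amber glass jar, 56 across and 85 high, origin at the centre of its underside; a bystander
- rod_mid (a point): centre of the loose dark steel locking rod, 150 long and 9 x 9 square, its last 18 at the tip end turned down to 6 in diameter; 50 g; x points along it to the thin tip. At the start it rests in both eyes, pushed through from the robot's side, and bars the way out of the track
- rod_tip (a point): end of the rod's thin tip, 75 from its centre
- rod_rear (a point): square end of the rod, 75 from its centre the other way
- stop_grip (a point): centre of the block of the blue stop at the closed end of the track: same foot, stem and block as the orange hooks, without the hook
- hook1_grip (a point): centre of the block of an orange sliding hook (may be absent), 38 above its underside. Steel foot 44 long (x) x 36 x 6 thick, stem 12 x 12, orange block 16 (x) x 28 (y) x 44 high from 16 to 60 above the underside; wire hook sticks out 12 at -y. x along the track, z up; 120 g. On the track the foot is caught under the lips with 2 play; off it, it stands by itself
- hook2_grip (a point): centre of the block of an orange sliding hook (may be absent), 38 above its underside. Steel foot 44 long (x) x 36 x 6 thick, stem 12 x 12, orange block 16 (x) x 28 (y) x 44 high from 16 to 60 above the underside; wire hook sticks out 12 at -y. x along the track, z up; 120 g. On the track the foot is caught under the lips with 2 play; off it, it stands by itself
- hook3_grip (a point): centre of the block of an orange sliding hook (may be absent), 38 above its underside. Steel foot 44 long (x) x 36 x 6 thick, stem 12 x 12, orange block 16 (x) x 28 (y) x 44 high from 16 to 60 above the underside; wire hook sticks out 12 at -y. x along the track, z up; 120 g. On the track the foot is caught under the lips with 2 play; off it, it stands by itself
- hook4_grip (a point): centre of the block of an orange sliding hook (may be absent), 38 above its underside. Steel foot 44 long (x) x 36 x 6 thick, stem 12 x 12, orange block 16 (x) x 28 (y) x 44 high from 16 to 60 above the underside; wire hook sticks out 12 at -y. x along the track, z up; 120 g. On the track the foot is caught under the lips with 2 play; off it, it stands by itself
- hook5_grip (a point): centre of the block of an orange sliding hook (may be absent), 38 above its underside. Steel foot 44 long (x) x 36 x 6 thick, stem 12 x 12, orange block 16 (x) x 28 (y) x 44 high from 16 to 60 above the underside; wire hook sticks out 12 at -y. x along the track, z up; 120 g. On the track the foot is caught under the lips with 2 play; off it, it stands by itself
There are look-alikes about, which are no part of the job. Leave any yellow look-alike of the part that bears hook5_grip alone.

How it is judged (in metres and radians):
On the way, in this order (a step that is already met when the one before it is completed fails the run):
1. the rod is drawn right out of the eyes and lies on the slab ((y of rod_tip in the frame of track below -0.036 m or x of rod_tip in the frame of track above 0.01 m or y of rod_tip in the frame of track above 0.15 m) and height (world z) of rod_mid below 0.02 m), for 0.2 s.
2. every orange hook stands upright on the floor of the tray (horizontal distance between each of hook1_grip, hook2_grip, hook3_grip, hook4_grip, hook5_grip and tray below 0.098 m and z of hook1_grip in the frame of tray between 0.034 and 0.054 m and angle between each of hook1_grip, hook2_grip, hook3_grip, hook4_grip, hook5_grip's own z axis and vertical below 0.15 rad and z of hook2_grip in the frame of tray between 0.034 and 0.054 m and z of hook3_grip in the frame of tray between 0.034 and 0.054 m and z of hook4_grip in the frame of tray between 0.034 and 0.054 m and z of hook5_grip in the frame of tray between 0.034 and 0.054 m), for 0.2 s.
At the end, for the whole second after the job is handed in: orange hooks upright (0.15 rad) on the tray floor, centres within 98 mm of its centre; rod through both eyes from the robot's side, tip 4 mm or more past the far plate, rear end outside the near plate, within 0.3 rad of the eyes' line; blue stop still captive on the track; all left so (all of step 2 and y of rod_tip in the frame of track above 0.038 m and y of rod_rear in the frame of track below -0.038 m and x of rod_tip in the frame of track between -0.024 and 0 m and z of rod_tip in the frame of track between 0.026 and 0.054 m and angle between the x axis of rod_mid and the y axis of track, either way round below 0.3 rad and x of stop_grip in the frame of track between -0.31 and -0.015 m and y of stop_grip in the frame of track between -0.008 and 0.008 m and z of stop_grip in the frame of track between 0.038 and 0.054 m); the robot touches nothing.
It fails at once if the bowl is pushed more than 30 mm (distance of bowl from where it was at the start of the episode above 0.03 m).
It fails at once if the jar is pushed more than 30 mm (distance of jar from where it was at the start of the episode above 0.03 m).
It fails at once if the blue stop leaves the track (z of stop_grip in the frame of track above 0.07 m).
Of hook1, hook2, hook3, hook4, hook5 only 3 to 5 are there at a start; the rules pass over those that are not, and their reading is None.
At some moment in a run one of rod may be knocked a few centimetres aside while the robot is not near it.
Once in a run the grip may slacken for a moment while it holds something.
It also fails if it takes over 210 s, if anything falls off the work surface, if the arm or the gripper's body presses on something with over 40 N, if the wrist force passes 120 N, or if a joint passes its speed limit or range.

### The arm

A 7-joint arm with a two-finger parallel gripper is mounted at the origin on the work surface. World frame = base frame: x ahead of the robot, y to its left, z up, the work surface at z = 0. Lengths are in mm, angles in rad, forces in N, time in s.
With the tool pointing down it reaches from about 425 to 875 mm from the base axis. Payload 4.7 kg.
Tool frame: the origin (TCP) lies midway between the tips of the shut fingers; the grasp point (between the pads) lies 19 mm behind it (ctrl.grip_point_offset is the distance from the TCP to the grasp point, in mm); z points along the fingers, y is the line along which they close (so a half turn about z gives the same grasp; the last joint's range is limited). The gripper opens to 85 mm and grips with 20 to 120 N. Pads are 22 mm wide; open, the fingers measure 114 mm over their backs; the gripper's body (76 mm by 85 mm) begins 54 mm behind the grasp point. The pads swing forward as they close: fully open they stand 13 mm farther back than shut.
Start: joints at [-1.137, 0.321, -0.07, 1.45, 0.023, 1.371, -0.057], TCP at [264.954, 593.569, 231.349] pointing down, gripper open.
Joint ranges: [-2.86, 2.86], [-0.3, 2.09], [-1.38, 1.24], [0.06, 2.45], [-1.56, 4.7], [0.09, 2.05], [-2.69, 2.69]. Speed limits (rad/s): [2.57, 2.57, 3.14, 3.14, 3.14, 3.14, 3.14].

### API

Orientations are given as a rotation vector (axis times angle).
In Python, from rig import ctrl, get_image, get_calibration, workorder gives the robot as it stands.
- The arm moves only by the tool jog_arm, never from a script. Its argument "moves" is one flat list of numbers, 4 for each row, row after row: the shift along the world's x, y, z in mm, then the turn about the world's z in rad. A call has 1 to 8 rows; each row shifts and turns the commanded pose from where the row before left it; what a row does not reach is not made up. A row lasts 1/10 s, in which the tool goes at most 50 mm and 8.59 degrees, less where a joint would pass 70% of its speed; a pose out of reach is approached as far as the arm can. A call with a gripper value outside its range is refused whole. "fingers" is the opening in per cent of the stroke, from 0 (shut) to 100 (fully open), set as the call begins (left out, the last holds). The fingers move at their own pace and stop on an object; "squeeze" is the grip in N (left out, the last holds). Time passes only in rows, so rows that do not move let the fingers close. It gives the time, the measured TCP pose, the force, the opening and the grip force at its end, in the units of the state.
- ctrl.observe(): the state, without advancing time (a new reading comes with each control period).
- get_image(name): name is "scene" or "top" or "wrist"; returns the picture (420x560x3 uint8, blue, green, red); there is no depth.
- get_calibration(name): a dict with "mtx" (3x3 intrinsics, pixels), "distortion" ([k1, k2, p1, p2, k3] as OpenCV has them; the pictures are not rectified), "cam_to_world" (4x4, takes a point from camera to world coordinates). Camera axes: x right, y down, z forward; pixel columns grow to the right and rows downward; lengths in mm; the calibration is good to about 2 mm. A picture is of the moment at which its call begins: read the wrist's pose just before it. get_calibration takes no time and is no camera call; for the wrist camera it gives the pose at the moment of the call.
- workorder.finish_job(): hands the job in; it is judged then, once.
The state is a dict: "time": time; "joint_pos": joint angles; "joint_velocities": joint speeds; "joint_efforts": joint torques, N m; "tool_pos": TCP position; "ee_rot": TCP orientation; "wrist_force": force on the tool from outside, world axes, zero at the start; "ft_torque": the same for the moment, N m; "finger_gap": opening from 0.0 (shut) to 1.0 (fully open); "finger_force": force on a finger pad.
Only numpy, scipy, OpenCV 4.12 (cv2) and the standard library are available. Lean on these libraries where they do the work, as an engineer would, in place of code of your own. Each camera call takes 0.05 s, during which the arm holds its last target. There are 200 camera calls.

## Working session

There is one attempt and no reset: what is moved stays moved. The work goes in short steps, Python scripts to look and compute and a tool call to move; the robot and the scene stay as the last step left them, time stands still between calls to the robot, and variables do not carry over. Pictures are saved under pics/ and viewed, at most 14 in all, crops included, and the job is handed in when it is done.

Besides the shell and the picture viewer there is one more tool, called after "Emit:" by a JSON object that holds its "fn" and its "kwargs", one argument or row to a line. jog_arm: Moves the arm, as the interface text tells. Its arguments: {"type":"object","properties":{"moves":{"type":"array","items":{"type":"number"}},"fingers":{"type":"number"},"squeeze":{"type":"number"}},"required":["moves"]}

```bash
ls; mkdir -p pics
cat > h.py <<'E'
import numpy as np, cv2
from rig import ctrl, get_image, get_calibration, workorder
def ray(cal,uv):
    K=np.array(cal["mtx"],float);d=np.array(cal["distortion"],float)
    p=cv2.undistortPoints(np.array([[uv]],float),K,d)[0,0]
    T=np.array(cal["cam_to_world"],float)
    return T[:3,3],T[:3,:3]@np.array([p[0],p[1],1.])
def at(cal,uv,z):
    o,r=ray(cal,uv); return o+r*(z-o[2])/r[2]
def proj(cal,P):
    T=np.linalg.inv(np.array(cal["cam_to_world"],float))
    return cv2.projectPoints(np.array(P,float).reshape(-1,1,3),cv2.Rodrigues(T[:3,:3])[0],T[:3,3],np.array(cal["mtx"],float),np.array(cal["distortion"],float))[0].reshape(-1,2)
E
python3 - <<'E'
from h import *
for n in("scene","top"):
    cv2.imwrite(f"pics/{n}0.png",cv2.resize(get_image(n),(784,588),interpolation=cv2.INTER_CUBIC)); c=get_calibration(n); print(n,np.round(c["cam_to_world"],2).tolist(),np.round(c["mtx"],1).tolist())
s=ctrl.observe();print(s, ctrl.grip_point_offset)
E
```

```text
pics
scene [[-0.86, 0.38, -0.35, 1008.76], [0.52, 0.62, -0.59, 724.98], [-0.01, -0.69, -0.73, 860.04], [0.0, 0.0, 0.0, 1.0]] [[442.7, 0.0, 281.9], [0.0, 442.7, 207.3], [0.0, 0.0, 1.0]]
top [[0.06, -0.98, 0.21, 415.01], [-1.0, -0.06, 0.02, 46.0], [-0.0, -0.21, -0.98, 1153.88], [0.0, 0.0, 0.0, 1.0]] [[446.9, 0.0, 280.8], [0.0, 446.9, 204.8], [0.0, 0.0, 1.0]]
{'time': 0.1, 'joint_pos': array([-1.1369021 ,  0.32173485, -0.07008171,  1.45156104,  0.02260847,
        1.37078894, -0.05692888]), 'joint_velocities': array([-0.00083235, -0.0022787 ,  0.00044704, -0.00419399, -0.00050941,
       -0.00044493, -0.00041905]), 'joint_efforts': array([-4.05966866e-04, -4.94881761e+01, -3.84256085e-01, -3.15212810e+01,
        1.29967093e-02,  7.42149423e-03, -1.00918143e-05]), 'tool_pos': array([264.77424488, 593.10208797, 230.3379176 ]), 'ee_rot': array([-6.54529821e-01, -3.07239160e+00,  2.64877513e-03]), 'wrist_force': array([ 0.57354521,  0.88466371, -0.13733604]), 'ft_torque': array([-0.01063141,  0.03075533,  0.0215231 ]), 'finger_force': 0.0, 'finger_gap': 1.0043385823556608} 18.700000000000003
```

View pics/top0.png

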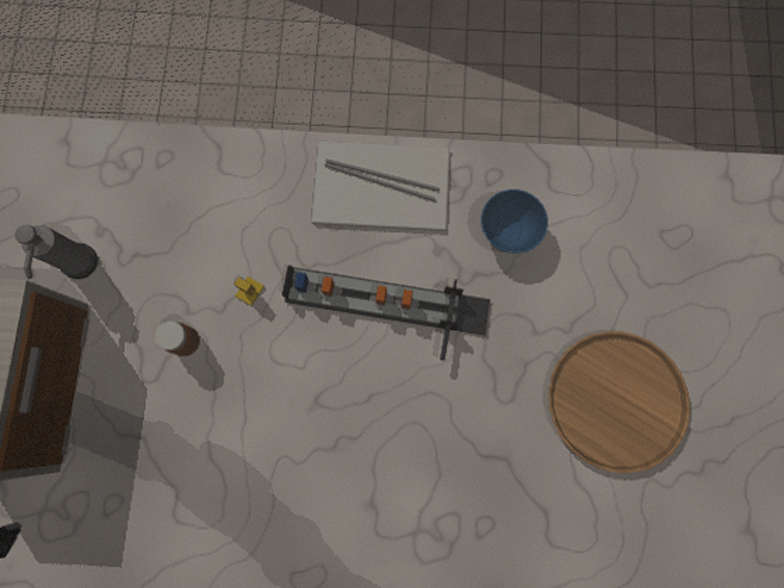

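View pics/scene0.png

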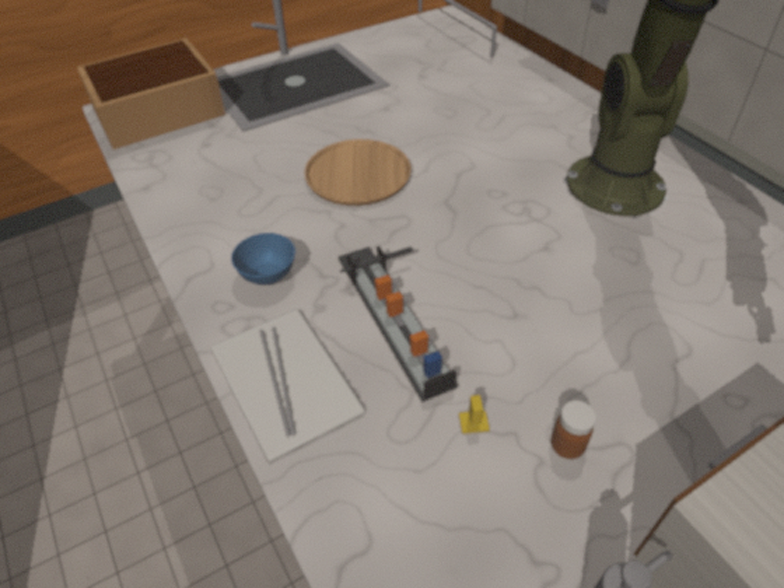

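Top view: orange hooks at (328,285), (381,295) and (407,299). The blue stop is at (300,281) and the yellow look-alike off the track at (249,291). The rod runs through the eyes from about (455,283) to (443,357), the tray is at (620,402) and the open end is on the right. The scene view also shows exactly three orange hooks.

Run:
```python
from h import *
im=get_image("top"); c=get_calibration("top")
cv2.imwrite("pics/topc.png",cv2.resize(im[180:270,190:365],(800,411),interpolation=cv2.INTER_CUBIC))
k=560/784
for n,(u,v),z in [("openend",(490,315),8),("closed",(288,284),45),("h1",(328,281),68),("h2",(381,291),68),("h3",(407,296),68),("rodrear",(443,357),40),("rodtip",(456,281),40),("tray",(620,402),18),("bowl",(515,220),58),("jar",(170,335),85)]:
    print(n,np.round(at(c,(u*k,v*k),z)))
```

```text
openend [ 619. -118.    8.]
closed [648. 254.  45.]
h1 [652. 180.  68.]
h2 [640.  84.  68.]
h3 [633.  38.  68.]
rodrear [532. -32.  40.]
rodtip [672. -50.  40.]
tray [ 474. -350.   18.]
bowl [ 789. -152.   58.]
jar [539. 440.  85.]
```

View pics/topc.png

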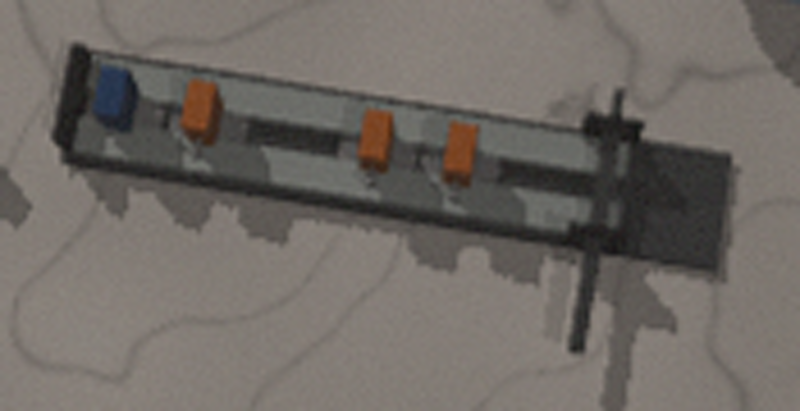

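The track runs nearly along world -y with +y_track along world +x, as expected. I'll bring the wrist camera over it for an accurate fit.

Emit:
{"fn": "jog_arm", "kwargs": {
  "moves": [0,0,40,0,15,-30,20,0.05,20,-42,10,0.05,20,-42,0,0.05,20,-42,0,0.05,20,-42,0,0.05,20,-42,0,0.05,20,-42,0,0.01]
}}

```text
time: 0.95
tool_pos: [400.4, 309.6, 301.2]
ee_rot: [0.17, 3.137, 0.0]
wrist_force: [0.5, -0.1, -0.3]
finger_gap: 0.997
finger_force: 0.0
```

Emit:
{"fn": "jog_arm", "kwargs": {
  "moves": [20,-42,0,0,20,-42,0,0,20,-42,0,0,20,-42,0,0,20,-42,0,0,20,-42,0,0,20,-42,0,0,0,0,0,0]
}}

```text
time: 1.75
tool_pos: [541.3, 9.2, 301.2]
ee_rot: [0.191, 3.135, -0.006]
wrist_force: [-0.6, 0.8, -0.1]
finger_gap: 1.004
finger_force: 0.0
```

Run:
```python
from h import *
c=get_calibration("wrist"); im=get_image("wrist"); cv2.imwrite("pics/w1.png",cv2.resize(im,(784,588)))
s=ctrl.observe(); R=cv2.Rodrigues(s["ee_rot"])[0]
print(s["time"],s["tool_pos"],R[:,1],s["joint_pos"]); print(np.round(c["cam_to_world"],2).tolist(),c["mtx"])
```

```text
1.8 [540.41922104  13.4669186  301.09737427] [ 0.11695953  0.99313584 -0.00129059] [-0.49725244  0.05621089  0.44416851  1.62901303 -0.02302749  1.46217533
  1.40237601]
[[0.12, 0.94, 0.31, 462.58], [0.99, -0.11, -0.04, 18.76], [-0.0, 0.31, -0.95, 443.85], [0.0, 0.0, 0.0, 1.0]] [[301.81848228   0.         278.38407905]
 [  0.         301.81848228 209.0522182 ]
 [  0.           0.           1.        ]]
```

View pics/w1.png

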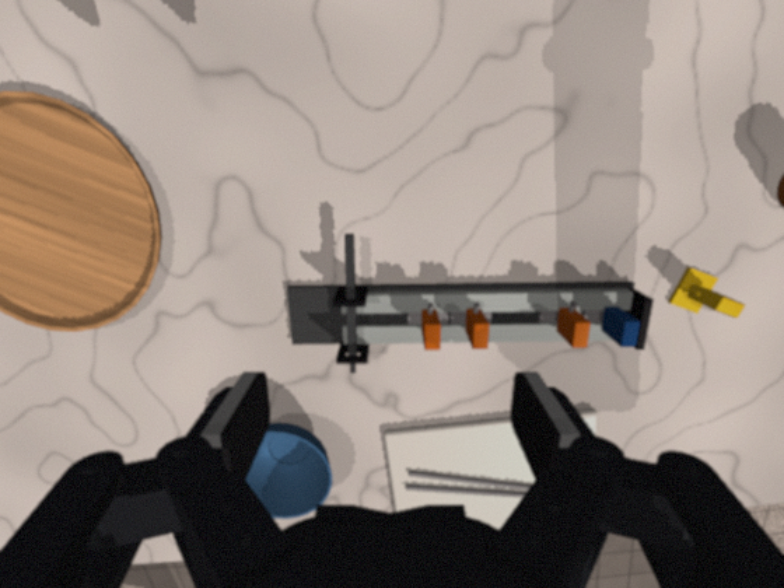

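The wrist view shows the track from (287,313) at the open end to (645,320) at the closed end. The rod goes from its rear (350,235) to its tip (352,370), the oranges are at (431,330), (478,328) and (573,328), and the stop is at (620,326). I'll enlarge it to read corners.

Run:
```python
from h import *
im=cv2.imread("pics/w1.png"); cv2.imwrite("pics/w1c.png",cv2.resize(im[225:385,270:670],(800,320),interpolation=cv2.INTER_CUBIC))
```

```text
(no output)
```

View pics/w1c.png

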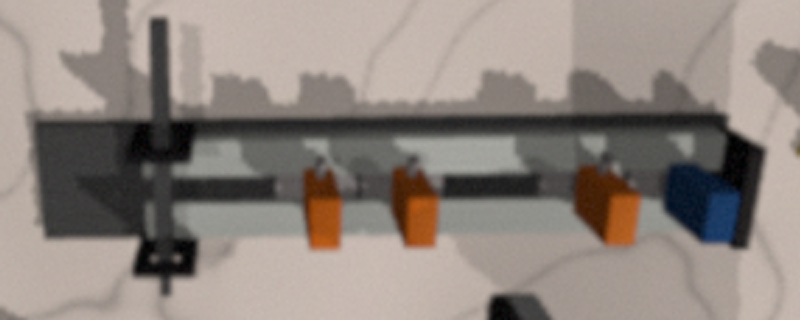

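```bash
cat > fit.py <<'E'
from h import *
from scipy.optimize import least_squares
import pickle
C=lambda u,v:(((270+u/2)+.5)/1.4-.5,((225+v/2)+.5)/1.4-.5)
if __name__=="__main__":
    c=get_calibration("wrist")
    pts=[((60,34,8),(46,237)),((60,-34,8),(39,122)),((4,34,56),(134,275)),((-28,34,56),(193,275)),((4,-28,56),(128,160)),((-28,-28,56),(190,160)),((0,34,21),(147,236))]
    P=np.array([p for p,_ in pts],float); U=np.array([C(*u) for _,u in pts])
    def W(q,P):
        cs,sn=np.cos(q[2]),np.sin(q[2]); P=np.asarray(P,float)
        return np.c_[q[0]+cs*P[:,0]-sn*P[:,1],q[1]+sn*P[:,0]+cs*P[:,1],P[:,2]]
    r=least_squares(lambda q:(proj(c,W(q,P))-U).ravel(),[630,-60,-1.68],loss="soft_l1",x_scale=[1,1,.01])
    q=r.x; print(q,np.round(proj(c,W(q,P))-U,1).tolist())
    def toT(w):
        d=w[:2]-q[:2]; cs,sn=np.cos(q[2]),np.sin(q[2]); return np.round([cs*d[0]+sn*d[1],-sn*d[0]+cs*d[1],w[2]],1)
    for n,uv,z in [("A",(324,222),68),("B",(420,222),68),("C",(618,220),68),("stop",(720,217),68),("rear",(159,18),38),("tip",(165,293),37),("wall",(745,246),45),("nearedge closed",(725,117),21)]:
        w=at(c,C(*uv),z); print(n,np.round(w,1),toT(w))
    ct=get_calibration("top")
    D=lambda u,v:(190+(u+.5)/4.571-.5,180+(v+.5)/4.571-.5)
    for n,uv,z in [("TA",(463,136),68),("TB",(379,123),68),("TC",(202,95),68),("rear",(577,350),38),("tip",(619,92),37),("land+",(733,157),8),("land-",(722,272),8)]:
        w=at(ct,D(*uv),z); print(n,np.round(w,1),toT(w))
    print("tray",[at(ct,((x+.5)/1.4-.5,(y+.5)/1.4-.5),18).round(0) for x,y in [(548,400),(690,402),(620,333),(620,477)]])
E
python3 fit.py
```

```text
[621.90982744 -48.20449848  -1.67770432] [[-0.5, -0.4], [-1.7, -0.4], [-0.2, -0.1], [1.0, -0.3], [-0.4, 0.2], [0.9, -0.0], [0.4, 3.2]]
A [631.9  42.8  68. ] [-91.5   0.3  68. ]
B [637.4  89.   68. ] [-138.1    0.8   68. ]
C [647.9 185.2  68. ] [-234.8    0.9   68. ]
stop [652.4 235.3  68. ] [-285.2    0.    68. ]
rear [529.2 -25.5  38. ] [-12.7 -94.6  38. ]
tip [677.6 -44.3  37. ] [-9.8 54.9 37. ]
wall [682.4 262.8  45. ] [-315.6   27.    45. ]
nearedge closed [618.4 261.2  21. ] [-307.2  -36.5   21. ]
TA [638.7  37.6  68. ] [-87.1   7.5  68. ]
TB [643.2  83.5  68. ] [-133.3    7.1   68. ]
TC [653.2 180.8  68. ] [-231.     6.7   68. ]
rear [529.6 -31.   38. ] [ -7.2 -93.6  38. ]
tip [675.2 -48.6  37. ] [-5.3 53.1 37. ]
land+ [ 647.7 -117.3    8. ] [66. 33.  8.]
land- [ 581.3 -112.8    8. ] [ 68.6 -33.5   8. ]
tray [array([ 470., -223.,   18.]), array([ 482., -472.,   18.]), array([ 598., -352.,   18.]), array([ 347., -347.,   18.])]
```

Emit:
{"fn": "jog_arm", "kwargs": {
  "moves": [0,0,0,0,0,0,0,0,0,0,0,0]
}}

```text
time: 2.1
tool_pos: [539.6, 19.3, 301.3]
ee_rot: [-0.168, -3.137, -0.001]
wrist_force: [0.4, 0.4, 0.4]
finger_gap: 0.999
finger_force: 0.0
```

```bash
python3 - <<'E'
from h import *
c=get_calibration("wrist"); im=get_image("wrist"); cv2.imwrite("pics/w2.png",cv2.resize(im,(784,588)))
print(ctrl.observe()["tool_pos"],np.round(c["cam_to_world"],3).tolist())
a=cv2.imread("pics/w1.png",0)[225:385,270:670].astype(float);b=cv2.imread("pics/w2.png",0)[225:385,270:670].astype(float)
print(cv2.phaseCorrelate(a,b,cv2.createHanningWindow((400,160),cv2.CV_64F)))
E
python3 fit.py
```

```text
[539.66893997  19.0053956  301.37188977] [[0.107, 0.945, 0.308, 460.943], [0.994, -0.102, -0.032, 26.991], [0.001, 0.31, -0.951, 444.02], [0.0, 0.0, 0.0, 1.0]]
((-11.720947500389798, 3.3421296248115198), 0.7962143235910498)
[621.92990704 -41.41329111  -1.66799024] [[-0.5, -0.4], [-1.7, -0.3], [-0.2, -0.1], [1.0, -0.3], [-0.4, 0.2], [0.9, -0.0], [0.4, 3.2]]
A [631.1  49.7  68. ] [-91.6   0.3  68. ]
B [636.2  96.   68. ] [-138.2    0.9   68. ]
C [645.8 192.5  68. ] [-235.1    1.1   68. ]
stop [649.8 242.8  68. ] [-2.856e+02  2.000e-01  6.800e+01]
rear [529.  -19.6  38. ] [-12.6 -94.6  38. ]
tip [677.6 -37.   37. ] [-9.8 55.  37. ]
wall [679.7 270.6  45. ] [-316.2   27.2   45. ]
nearedge closed [615.5 268.4  21. ] [-307.7  -36.5   21. ]
TA [638.7  37.6  68. ] [-80.2   9.   68. ]
TB [643.2  83.5  68. ] [-126.4    9.1   68. ]
TC [653.2 180.8  68. ] [-224.2    9.6   68. ]
rear [529.6 -31.   38. ] [ -1.4 -92.9  38. ]
tip [675.2 -48.6  37. ] [ 1.9 53.8 37. ]
land+ [ 647.7 -117.3    8. ] [73. 33.  8.]
land- [ 581.3 -112.8    8. ] [ 75.  -33.5   8. ]
tray [array([ 470., -223.,   18.]), array([ 482., -472.,   18.]), array([ 598., -352.,   18.]), array([ 347., -347.,   18.])]
```

The first picture was taken while the arm was still settling, so I'll read the settled one.

Run:
```python
from h import *
im=cv2.imread("pics/w2.png"); cv2.imwrite("pics/w2c.png",cv2.resize(im[225:385,260:660],(800,320),interpolation=cv2.INTER_CUBIC))
```

```text
(no output)
```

View pics/w2c.png

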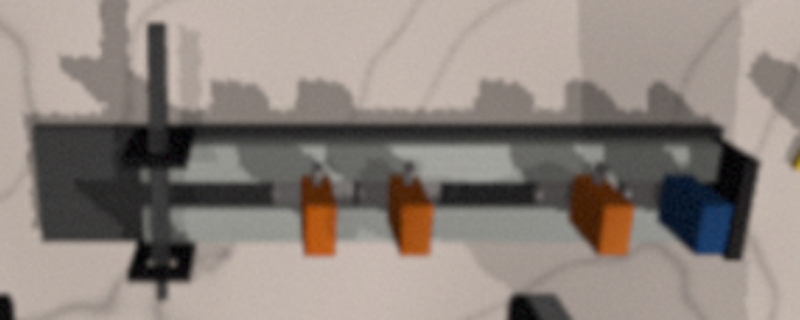

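```bash
sed -i 's/(270+u/(260+u/; s/^    pts=.*/    pts=[((60,34,8),(43,240)),((60,-34,8),(35,125)),((4,34,56),(129,280)),((-28,34,56),(188,280)),((4,-28,56),(122,165)),((-28,-28,56),(186,165))]/; s/("A",.*("wall"/("A",(319,228),68),("B",(414,228),68),("C",(613,227),68),("stop",(714,224),68),("rear",(156,24),38),("tip",(162,298),37),("wall"/' fit.py; python3 fit.py
```

```text
[623.32825443 -54.25081909  -1.67746812] [[-0.3, -0.2], [-1.1, -0.0], [-0.2, -0.2], [1.0, -0.2], [0.0, 0.3], [0.5, 0.3]]
A [633.   37.4  68. ] [-92.1  -0.2  68. ]
B [638.   83.3  68. ] [-1.383e+02 -1.000e-01  6.800e+01]
C [648.2 180.3  68. ] [-235.9   -0.3   68. ]
stop [652.1 230.1  68. ] [-285.8   -1.6   68. ]
rear [530.7 -31.1  38. ] [-13.1 -94.6  38. ]
tip [679.3 -49.8  37. ] [-10.4  55.2  37. ]
wall [678.5 259.9  45. ] [-318.2   21.4   45. ]
nearedge closed [614.3 257.6  21. ] [-309.2  -42.2   21. ]
TA [638.7  37.6  68. ] [-92.9   5.5  68. ]
TB [643.2  83.5  68. ] [-139.1    5.1   68. ]
TC [653.2 180.8  68. ] [-236.9    4.7   68. ]
rear [529.6 -31.   38. ] [-13.1 -95.7  38. ]
tip [675.2 -48.6  37. ] [-11.2  51.   37. ]
land+ [ 647.7 -117.3    8. ] [60.1 31.   8. ]
land- [ 581.3 -112.8    8. ] [ 62.7 -35.5   8. ]
tray [array([ 470., -223.,   18.]), array([ 482., -472.,   18.]), array([ 598., -352.,   18.]), array([ 347., -347.,   18.])]
```

Both cameras agree to about 2 mm. Track origin is (623,-54), +x along (-0.107,-0.994), with hooks at track x -92, -138 and -236. Next I grip the rod outside the near eye.

Emit:
{"fn": "jog_arm", "kwargs": {
  "moves": [5.5,-17.5,-45,0,5.5,-17.5,-45,0,5.5,-17,-45,0,0,0,-45,0,0,0,-40,0,0,0,-20,0,0,0,0,0,0,0,0,0],
  "fingers": 45,
  "squeeze": 50
}}

```text
time: 2.95
tool_pos: [556.9, -33.9, 61.9]
ee_rot: [0.171, 3.136, 0.0]
wrist_force: [0.2, -0.6, 1.0]
finger_gap: 0.452
finger_force: 0.0
```

Emit:
{"fn": "jog_arm", "kwargs": {
  "moves": [0,0,-15,0,0,0,-12.5,0,0,0,0,0,0,0,0,0]
}}

```text
time: 3.35
tool_pos: [556.2, -34.5, 33.6]
ee_rot: [-0.172, -3.136, 0.0]
wrist_force: [0.2, 0.5, -0.3]
finger_gap: 0.451
finger_force: 0.0
```

Emit:
{"fn": "jog_arm", "kwargs": {
  "moves": [0,0,0,0,0,0,0,0,0,0,0,0,0,0,0,0,0,0,0,0],
  "fingers": 0
}}

```text
time: 3.85
tool_pos: [556.9, -34.5, 34.3]
ee_rot: [0.172, 3.136, 0.0]
wrist_force: [0.6, 0.1, 1.0]
finger_gap: 0.084
finger_force: 50.8
```

Emit:
{"fn": "jog_arm", "kwargs": {
  "moves": [0,0,2,0,-10.9,1.2,0,0,-21.9,2.3,0,0,-21.9,2.4,0,0,-21.9,2.3,0,0,-21.9,2.4,0,0,-10.9,1.2,0,0,0,0,0,0]
}}

```text
time: 4.65
tool_pos: [445.3, -22.3, 35.6]
ee_rot: [-0.172, -3.136, -0.002]
wrist_force: [0.6, 0.9, 0.7]
finger_gap: 0.082
finger_force: 50.6
```

Emit:
{"fn": "jog_arm", "kwargs": {
  "moves": [0,0,0,0,0,0,-12,0,0,0,-12,0,0,0,-5,0,0,0,-2,0,0,0,0,0,0,0,0,0]
}}

```text
time: 5.35
tool_pos: [447.3, -22.7, 4.9]
ee_rot: [0.173, 3.137, -0.0]
wrist_force: [-0.0, 1.3, -0.5]
finger_gap: 0.081
finger_force: 50.6
```

Emit:
{"fn": "jog_arm", "kwargs": {
  "moves": [0,0,-1,0,0,0,-1,0,0,0,0,0,0,0,0,0]
}}

```text
time: 5.75
tool_pos: [447.1, -22.6, 2.9]
ee_rot: [0.172, 3.137, 0.0]
wrist_force: [-0.2, -0.8, -0.8]
finger_gap: 0.084
finger_force: 50.6
```

Run:
```python
from h import *
cv2.imwrite("pics/w3.png",cv2.resize(get_image("wrist"),(784,588)))
```

```text
(no output)
```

View pics/w3.png

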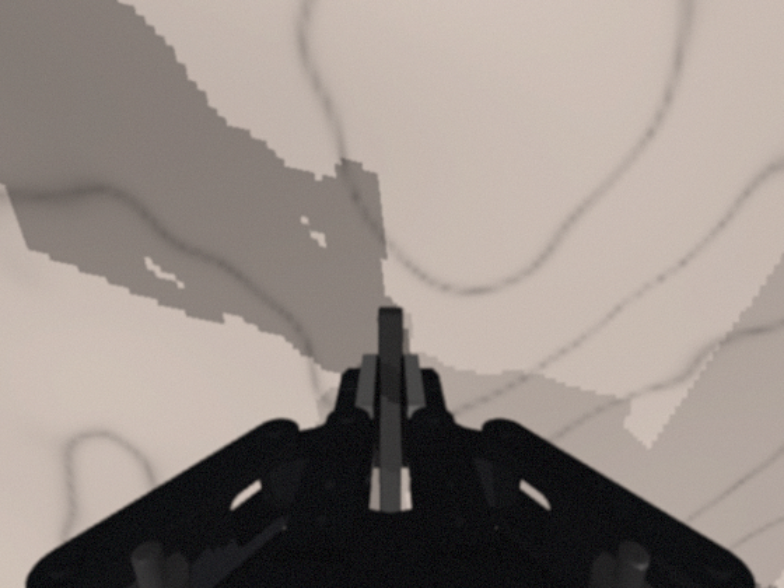

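Emit:
{"fn": "jog_arm", "kwargs": {
  "moves": [0,0,0,0,0,0,0,0,0,0,0,0,0,0,20,0,0,0,40,0,20,6,40,0,30,10,10,0,35,12,0,0],
  "fingers": 35
}}

```text
time: 6.6
tool_pos: [534.6, 5.7, 116.0]
ee_rot: [0.173, 3.131, 0.004]
wrist_force: [0.6, -0.3, 0.6]
finger_gap: 0.349
finger_force: 0.0
```

Emit:
{"fn": "jog_arm", "kwargs": {
  "moves": [40,12,0,0,40,12,0,0,20.6,8,-10,0,0,0,0,0,0,0,0,0]
}}

```text
time: 7.1
tool_pos: [631.9, 37.0, 101.9]
ee_rot: [-0.172, -3.135, 0.002]
wrist_force: [-0.5, -0.9, 0.2]
finger_gap: 0.351
finger_force: 0.0
```

Run:
```python
from h import *
cv2.imwrite("pics/w4.png",cv2.resize(get_image("wrist"),(784,588)))
s=ctrl.observe(); print(s["tool_pos"],s["joint_pos"])
```

```text
[631.74283707  36.64485686 102.49618382] [-0.4584468   0.39635931  0.44790466  1.66083594 -0.18555864  1.12823731
  1.49965483]
```

View pics/w4.png

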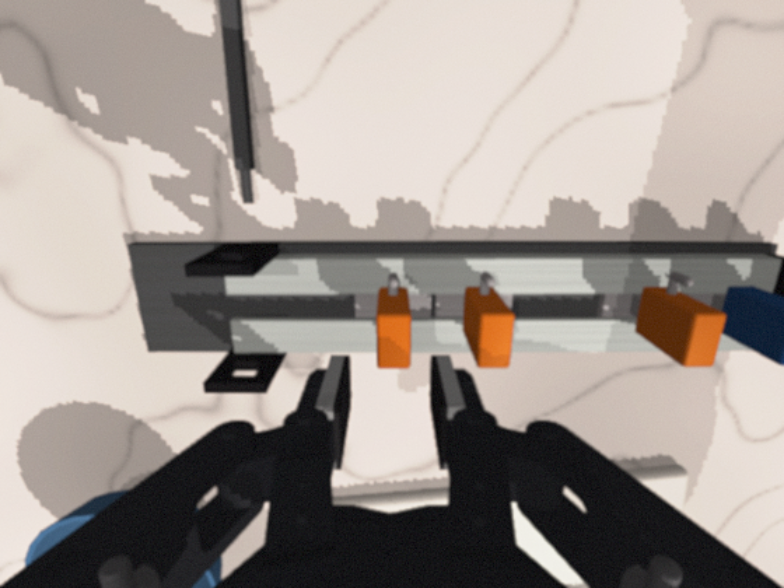

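The rod lies clear on the slab, its tip at (248,200). Hook A at (394,330) is centred between the fingers.

Emit:
{"fn": "jog_arm", "kwargs": {
  "moves": [0,0,-30,0,0,0,-25,0,0,0,-15,0,0,0,0,0]
}}

```text
time: 7.55
tool_pos: [630.4, 36.8, 31.1]
ee_rot: [-0.173, -3.133, 0.001]
wrist_force: [-0.9, -0.7, 0.6]
finger_gap: 0.347
finger_force: 0.0
```

Emit:
{"fn": "jog_arm", "kwargs": {
  "moves": [0,0,0,0,0,0,0,0,0,0,0,0,0,0,0,0],
  "fingers": 0,
  "squeeze": 60
}}

```text
time: 7.95
tool_pos: [633.3, 37.4, 33.9]
ee_rot: [0.172, 3.135, 0.001]
wrist_force: [-0.3, -0.1, 0.3]
finger_gap: 0.177
finger_force: 61.9
```

Emit:
{"fn": "jog_arm", "kwargs": {
  "moves": [0,0,1,0,-1.1,-10.3,0,0,-2.2,-20.5,0,0,-2.2,-20.5,0,0,-2.2,-20.5,0,0,-2.2,-20.5,0,0,-2.2,-20.5,0,0,-1.1,-10.3,0,0]
}}

```text
time: 8.75
tool_pos: [618.6, -89.4, 33.9]
ee_rot: [-0.178, -3.136, 0.002]
wrist_force: [-0.2, 0.2, -0.4]
finger_gap: 0.178
finger_force: 61.7
```

Emit:
{"fn": "jog_arm", "kwargs": {
  "moves": [0,0,0,0,0,0,0,0,0,0,10,0,0,0,20,0,0,0,20,0,0,0,0,0]
}}

```text
time: 9.35
tool_pos: [622.2, -84.6, 87.4]
ee_rot: [0.169, 3.131, 0.001]
wrist_force: [0.9, 0.3, -1.7]
finger_gap: 0.178
finger_force: 61.6
```

Run:
```python
from h import *
cv2.imwrite("pics/w5.png",cv2.resize(get_image("wrist"),(784,588)))
```

```text
(no output)
```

View pics/w5.png

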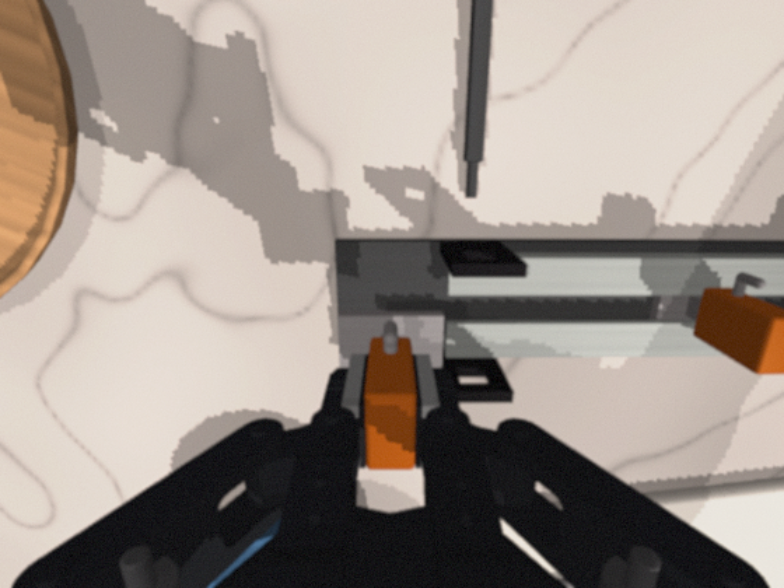

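Emit:
{"fn": "jog_arm", "kwargs": {
  "moves": [-6,-18,0,0,-15,-43,0,0,-15,-43,0,0,-15,-43,0,0,-15,-43,0,0,-15,-43,0,0,-8.5,-28.3,0,0,0,0,0,0]
}}

```text
time: 10.2
tool_pos: [526.0, -352.8, 83.0]
ee_rot: [-0.185, -3.134, 0.005]
wrist_force: [0.0, -0.9, -1.4]
finger_gap: 0.177
finger_force: 61.5
```

Emit:
{"fn": "jog_arm", "kwargs": {
  "moves": [0,0,0,0,0,0,-25,0,0,0,-17,0,0,0,-7,0,0,0,-3.5,0,0,0,0,0,0,0,0,0]
}}

```text
time: 10.9
tool_pos: [530.8, -345.7, 31.9]
ee_rot: [0.17, 3.137, 0.002]
wrist_force: [-2.0, 2.2, 4.1]
finger_gap: 0.178
finger_force: 62.1
```

Run:
```python
from h import *
cv2.imwrite("pics/w6.png",cv2.resize(get_image("wrist"),(784,588)))
s=ctrl.observe(); print(s["tool_pos"],s["joint_pos"])
```

```text
[ 530.7879308  -345.73390656   31.8583155 ] [ 0.10419392  0.49653     0.54732031  1.71564458 -0.29819807  1.01329386
  2.21978117]
```

View pics/w6.png

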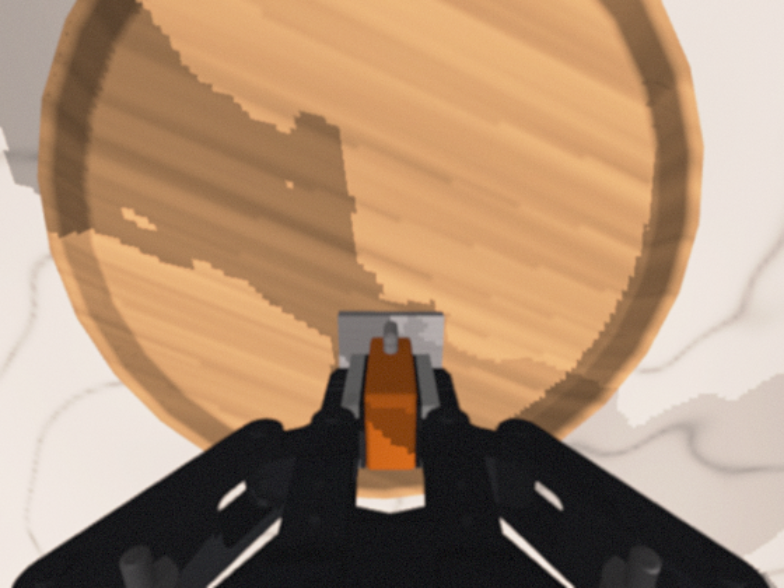

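Emit:
{"fn": "jog_arm", "kwargs": {
  "moves": [0,0,0,0,0,0,0,0,0,0,0,0,0,0,20,0,0,0,30,0,0,0,28.5,0,6,20,0,0,11,43,0,0],
  "fingers": 35
}}

```text
time: 11.75
tool_pos: [545.8, -289.1, 111.5]
ee_rot: [0.185, 3.134, -0.007]
wrist_force: [0.9, 0.5, -0.6]
finger_gap: 0.353
finger_force: 0.0
```

Emit:
{"fn": "jog_arm", "kwargs": {
  "moves": [11,43,0,0,11,43,0,0,11,43,0,0,11,43,0,0,11,43,0,0,11,43,0,0,11,43,0,0,11,43,0,0]
}}

```text
time: 12.55
tool_pos: [635.3, 61.5, 109.8]
ee_rot: [0.173, 3.136, -0.0]
wrist_force: [1.1, -0.5, 1.0]
finger_gap: 0.35
finger_force: 0.0
```

Emit:
{"fn": "jog_arm", "kwargs": {
  "moves": [2.6,23.3,0,0,0,0,-20,0,0,0,-25,0,0,0,-20,0,0,0,-12,0,0,0,0,0,0,0,0,0]
}}

```text
time: 13.25
tool_pos: [638.1, 83.1, 33.3]
ee_rot: [0.173, 3.136, 0.0]
wrist_force: [0.6, 0.3, 0.8]
finger_gap: 0.35
finger_force: 0.0
```

Emit:
{"fn": "jog_arm", "kwargs": {
  "moves": [0,0,0,0,0,0,0,0,0,0,0,0,0,0,0,0],
  "fingers": 0
}}

```text
time: 13.65
tool_pos: [638.8, 83.4, 34.4]
ee_rot: [0.172, 3.134, 0.001]
wrist_force: [0.0, 0.6, 6.2]
finger_gap: 0.181
finger_force: 59.4
```

Emit:
{"fn": "jog_arm", "kwargs": {
  "moves": [0,0,1,0,-1.4,-13,0,0,-2.8,-26,0,0,-2.8,-26,0,0,-2.8,-26,0,0,-2.8,-26,0,0,-2.8,-26,0,0,-1.7,-16,0,0]
}}

```text
time: 14.45
tool_pos: [620.0, -78.2, 34.4]
ee_rot: [0.176, 3.136, 0.001]
wrist_force: [0.2, 4.3, 5.2]
finger_gap: 0.178
finger_force: 59.3
```

Emit:
{"fn": "jog_arm", "kwargs": {
  "moves": [-1,-10.2,0,0,0,0,0,0,0,0,0,0,0,0,10,0,0,0,20,0,0,0,20,0,0,0,0,0]
}}

```text
time: 15.15
tool_pos: [620.9, -86.0, 86.2]
ee_rot: [0.171, 3.133, 0.0]
wrist_force: [1.1, -0.2, -1.1]
finger_gap: 0.18
finger_force: 58.5
```

Emit:
{"fn": "jog_arm", "kwargs": {
  "moves": [-10,-18,0,0,-24,-42,0,0,-24,-42,0,0,-24,-42,0,0,-24,-42,0,0,-24,-42,0,0,-18.5,-33.1,0,0,0,0,0,0]
}}

```text
time: 15.95
tool_pos: [465.0, -353.4, 83.0]
ee_rot: [-0.188, -3.132, 0.005]
wrist_force: [0.1, -0.2, -1.8]
finger_gap: 0.174
finger_force: 58.7
```

Emit:
{"fn": "jog_arm", "kwargs": {
  "moves": [0,0,0,0,0,0,-25,0,0,0,-17,0,0,0,-7,0,0,0,-3.5,0,0,0,0,0,0,0,0,0]
}}

```text
time: 16.65
tool_pos: [471.6, -344.7, 32.4]
ee_rot: [-0.168, -3.136, -0.005]
wrist_force: [-3.6, 4.0, 7.7]
finger_gap: 0.179
finger_force: 60.0
```

Run:
```python
from h import *
a=get_image("wrist");b=get_image("top")
cv2.imwrite("pics/w7.png",np.hstack([cv2.resize(a,(400,300)),cv2.resize(b[200:362,240:456+80],(400,219))[:219] if 0 else cv2.resize(b[160:360,250:516],(400,300))]))
```

```text
(no output)
```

View pics/w7.png

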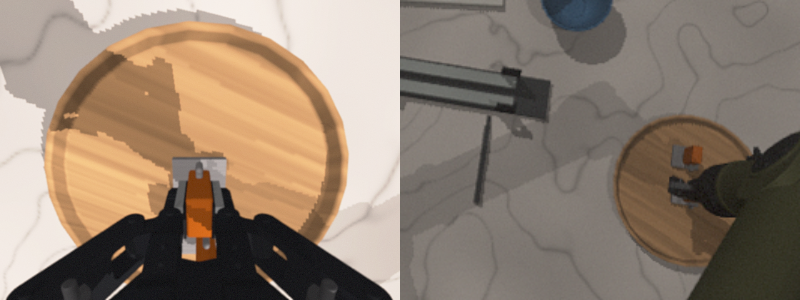

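Hook A stands in the tray and B has been set beside it. Now the third hook.

Emit:
{"fn": "jog_arm", "kwargs": {
  "moves": [0,0,0,0,0,0,0,0,0,0,0,0,0,0,20,0,0,0,30,0,0,0,28.5,0,7,21,0,0,14,42,0,0],
  "fingers": 35
}}

```text
time: 17.55
tool_pos: [491.3, -287.9, 111.4]
ee_rot: [0.184, 3.134, -0.005]
wrist_force: [0.3, 1.1, 0.3]
finger_gap: 0.347
finger_force: 0.0
```

Emit:
{"fn": "jog_arm", "kwargs": {
  "moves": [14,42,0,0,14,42,0,0,14,42,0,0,14,42,0,0,14,42,0,0,14,42,0,0,14,42,0,0,14,42,0,0]
}}

```text
time: 18.35
tool_pos: [604.4, 53.8, 109.9]
ee_rot: [0.172, 3.137, 0.0]
wrist_force: [0.8, -0.2, -0.2]
finger_gap: 0.354
finger_force: 0.0
```

Emit:
{"fn": "jog_arm", "kwargs": {
  "moves": [14,42,0,0,14,42,0,0,14,42,0,0,1.9,2.6,0,0,0,0,0,0,0,0,-20,0,0,0,0,0]
}}

```text
time: 19.05
tool_pos: [646.0, 177.7, 87.3]
ee_rot: [-0.176, -3.132, 0.005]
wrist_force: [-1.0, -0.2, -0.1]
finger_gap: 0.351
finger_force: 0.0
```

Run:
```python
from h import *
b=get_image("top");a=get_image("wrist")
cv2.imwrite("pics/w8.png",np.hstack([cv2.resize(a,(400,300)),cv2.resize(b[160:360,250:516],(400,300))]))
```

```text
(no output)
```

View pics/w8.png

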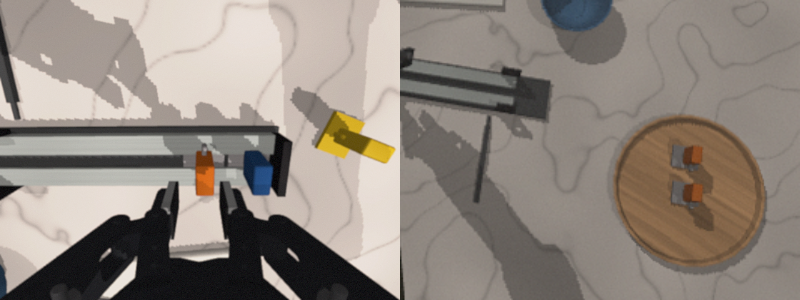

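Hooks A and B both stand upright in the tray. Hook C at (204,175) is between the fingers, with the stop at (257,172) clear of them.

Emit:
{"fn": "jog_arm", "kwargs": {
  "moves": [0,0,-25,0,0,0,-20,0,0,0,-12,0,0,0,0,0,0,0,0,0]
}}

```text
time: 19.65
tool_pos: [648.5, 180.3, 33.8]
ee_rot: [0.173, 3.136, 0.0]
wrist_force: [0.7, 0.1, -0.2]
finger_gap: 0.349
finger_force: 0.0
```

Emit:
{"fn": "jog_arm", "kwargs": {
  "moves": [0,0,0,0,0,0,0,0,0,0,0,0,0,0,0,0],
  "fingers": 0
}}

```text
time: 20.05
tool_pos: [649.1, 180.9, 34.6]
ee_rot: [0.172, 3.134, 0.002]
wrist_force: [0.1, 1.1, 5.7]
finger_gap: 0.179
finger_force: 59.3
```

Emit:
{"fn": "jog_arm", "kwargs": {
  "moves": [0,0,1,0,-1.4,-13,0,0,-2.8,-26,0,0,-2.8,-26,0,0,-2.8,-26,0,0,-2.8,-26,0,0,-2.8,-26,0,0,-2.8,-26,0,0]
}}

```text
time: 20.85
tool_pos: [629.6, 11.2, 34.6]
ee_rot: [0.172, 3.136, 0.003]
wrist_force: [1.0, 3.5, 4.9]
finger_gap: 0.176
finger_force: 59.3
```

Emit:
{"fn": "jog_arm", "kwargs": {
  "moves": [-2.8,-26,0,0,-2.8,-26,0,0,-2.8,-26,0,0,-2,-19.4,0,0,0,0,0,0,0,0,0,0]
}}

```text
time: 21.45
tool_pos: [618.8, -89.4, 34.6]
ee_rot: [0.177, 3.136, -0.004]
wrist_force: [-0.8, -2.6, 4.9]
finger_gap: 0.178
finger_force: 59.5
```

Emit:
{"fn": "jog_arm", "kwargs": {
  "moves": [0,0,10,0,0,0,20,0,0,0,20,0,0,0,0,0]
}}

```text
time: 21.85
tool_pos: [620.7, -85.3, 86.3]
ee_rot: [0.171, 3.133, 0.001]
wrist_force: [0.7, -0.2, -0.5]
finger_gap: 0.181
finger_force: 58.6
```

Emit:
{"fn": "jog_arm", "kwargs": {
  "moves": [-15,-15,20,0,-34,-36,0,0,-34,-36,0,0,-34,-36,0,0,-34,-36,0,0,-34,-36,0,0,-22.3,-36,0,0,0,-30.2,0,0]
}}

```text
time: 22.65
tool_pos: [407.3, -348.4, 102.8]
ee_rot: [-0.179, -3.134, -0.003]
wrist_force: [-0.3, 0.2, -0.2]
finger_gap: 0.181
finger_force: 58.6
```

Emit:
{"fn": "jog_arm", "kwargs": {
  "moves": [0,0,0,0,0,0,0,0,0,0,-30,0,0,0,-30,0,0,0,-8,0,0,0,-4,0,0,0,0,0,0,0,0,0]
}}

```text
time: 23.45
tool_pos: [412.7, -345.7, 32.6]
ee_rot: [0.17, 3.137, 0.002]
wrist_force: [-1.9, 3.2, 4.2]
finger_gap: 0.177
finger_force: 59.5
```

Emit:
{"fn": "jog_arm", "kwargs": {
  "moves": [0,0,0,0,0,0,0,0,0,0,0,0,0,0,20,0,0,0,40,0,0,0,40,0,9,30,40,0,9,40,0,0],
  "fingers": 40
}}

```text
time: 24.25
tool_pos: [432.4, -281.2, 177.1]
ee_rot: [0.18, 3.126, -0.007]
wrist_force: [1.3, 0.4, -0.6]
finger_gap: 0.399
finger_force: 0.0
```

Emit:
{"fn": "jog_arm", "kwargs": {
  "moves": [9,42,0,0,9,42,0,0,9,42,0,0,9,42,0,0,9,42,0,0,5,42,0,0,0,0,0,0,0,0,0,0]
}}

```text
time: 25.05
tool_pos: [479.8, -24.9, 171.1]
ee_rot: [-0.169, -3.137, 0.001]
wrist_force: [0.4, -0.5, -0.1]
finger_gap: 0.395
finger_force: 0.0
```

Emit:
{"fn": "jog_arm", "kwargs": {
  "moves": [0,0,0,0,0,0,0,0,0,0,0,0]
}}

```text
time: 25.35
tool_pos: [479.7, -26.8, 171.3]
ee_rot: [0.176, 3.136, 0.0]
wrist_force: [-0.3, 0.2, -0.4]
finger_gap: 0.396
finger_force: 0.0
```

Run:
```python
from h import *
c=get_calibration("wrist");a=get_image("wrist");b=get_image("top");s=ctrl.observe()
print(s["tool_pos"]); import pickle; pickle.dump(c,open("c9.pkl","wb"))
cv2.imwrite("pics/w9w.png",a)
cv2.imwrite("pics/w9.png",np.vstack([cv2.resize(a[0:330],(672,396)),cv2.resize(b[160:262,250:586],(672,204))]))
```

```text
[479.76623463 -26.30490752 171.24208024]
```

View pics/w9.png

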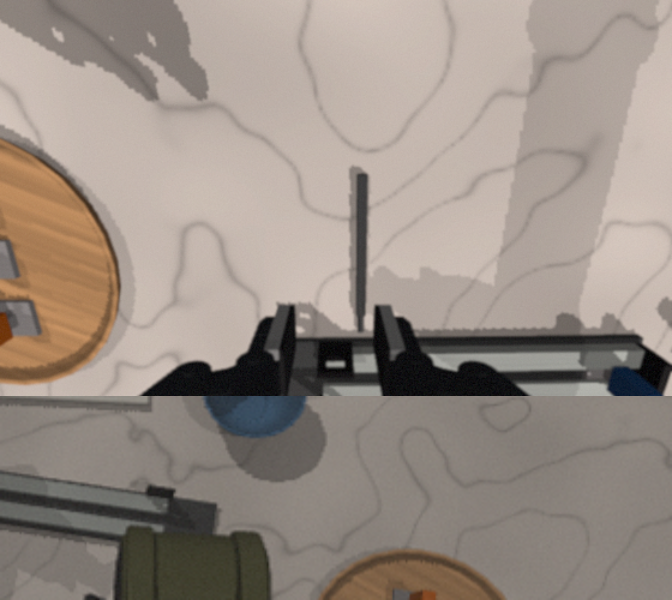

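The rod lies with its rear at (362,174) and tip at (361,330). I'll locate it relative to the track.

Run:
```python
from h import *
import pickle
c=pickle.load(open("c9.pkl","rb")); q=(622.7,-54.1,-1.6775)
D=lambda u,v:((u+.5)/1.2-.5,(v+.5)/1.2-.5)
def toT(w):
    d=w[:2]-np.array(q[:2]); cs,sn=np.cos(q[2]),np.sin(q[2]); return np.round([cs*d[0]+sn*d[1],-sn*d[0]+cs*d[1]],1)
for n,uv,z in [("rear",(362,174),9),("tip",(361,330),5),("shoulder",(361,318),9),("eyeL",(325,345),48),("plateL",(318,342),56),("plateR",(357,342),56)]:
    w=at(c,D(*uv),z); print(n,w.round(1),toT(w))
g=cv2.cvtColor(cv2.imread("pics/w9w.png"),cv2.COLOR_BGR2GRAY).astype(int)
for v in (150,170,190,210,230,250,260):
    r=g[v,285:320]; k=np.where(r<90)[0]+285; w=at(c,(k.mean(),v),9) if len(k) else None; print(v,k.min() if len(k) else 0,k.max() if len(k) else 0,None if w is None else (w.round(1),toT(w)))
```

```text
rear [435.9   0.8   9. ] [ -34.7 -191.6]
tip [584.2 -13.    5. ] [-36.7 -42.6]
shoulder [569. -12.   9.] [-36.2 -57.9]
eyeL [569.7 -45.3  48. ] [ -3.1 -53.7]
plateL [561.1 -49.9  56. ] [  2.4 -61.7]
plateR [564.7 -18.2  56. ] [-29.5 -61.5]
150 297 305 (array([ 4.408e+02, -2.000e-01,  9.000e+00]), array([ -34.2, -186.6]))
170 297 305 (array([461.,  -2.,   9.]), array([ -34.5, -166.4]))
190 297 304 (array([481.9,  -4.4,   9. ]), array([ -34.4, -145.3]))
210 297 304 (array([503.7,  -6.4,   9. ]), array([ -34.8, -123.4]))
230 297 304 (array([526.5,  -8.5,   9. ]), array([ -35.1, -100.5]))
250 297 303 (array([550.4, -11.1,   9. ]), array([-35. , -76.5]))
260 297 319 (array([563.8,  -3. ,   9. ]), array([-44.5, -64. ]))
```

The rod was knocked about 22 mm sideways: it's now at track x -34.5, rear at y -191.6, tip at -42.6, still parallel. I'll grip it 45 mm behind its middle.

Emit:
{"fn": "jog_arm", "kwargs": {
  "moves": [-7.3,11,-40,0,-7.35,11.5,-40,0,0,0,-40,0,0,0,-25,0,0,0,-10,0,0,0,0,0,0,0,0,0]
}}

```text
time: 26.15
tool_pos: [466.3, -3.2, 17.3]
ee_rot: [0.173, 3.135, 0.0]
wrist_force: [-0.7, -0.4, 0.1]
finger_gap: 0.4
finger_force: 0.0
```

Emit:
{"fn": "jog_arm", "kwargs": {
  "moves": [0,0,-8,0,0,0,-4,0,0,0,-2.3,0,0,0,0,0,0,0,0,0]
}}

```text
time: 26.65
tool_pos: [465.2, -3.0, 2.0]
ee_rot: [0.172, 3.137, 0.0]
wrist_force: [-0.4, -0.5, 0.5]
finger_gap: 0.402
finger_force: 0.0
```

Emit:
{"fn": "jog_arm", "kwargs": {
  "moves": [0,0,0,0,0,0,0,0,0,0,0,0,0,0,0,0,0,0,0,0],
  "fingers": 0,
  "squeeze": 60
}}

```text
time: 27.15
tool_pos: [465.4, -2.9, 2.3]
ee_rot: [0.172, 3.136, 0.0]
wrist_force: [-1.1, 0.5, 5.5]
finger_gap: 0.082
finger_force: 59.8
```

Emit:
{"fn": "jog_arm", "kwargs": {
  "moves": [-7.4,0.8,10,0,-7.5,0.8,15,0,0,0,10.5,0,-1.2,-11.2,0,0,-1.2,-11.2,0,0,0,0,0,0,0,0,0,0,0,0,0,0]
}}

```text
time: 27.95
tool_pos: [447.6, -23.8, 36.9]
ee_rot: [-0.173, -3.136, 0.0]
wrist_force: [-0.3, -0.1, -0.7]
finger_gap: 0.076
finger_force: 59.2
```

Run:
```python
from h import *
import pickle
c=get_calibration("wrist");a=get_image("wrist");cs=get_calibration("scene");b=get_image("scene");t=get_image("top");s=ctrl.observe();print(s["tool_pos"],s["ee_rot"])
q=(622.7,-54.1,-1.6775)
def W(p): return [q[0]+np.cos(q[2])*p[0]-np.sin(q[2])*p[1],q[1]+np.sin(q[2])*p[0]+np.cos(q[2])*p[1],p[2]]
p=proj(cs,[W((-12,-34,40)),W((-12,-57.6,40))]);print(p)
u,v=p[0].astype(int); 
cr=lambda im,u,v,w,h:im[v-h:v+h,u-w:u+w]
pt=proj(get_calibration("top"),[W((-12,-60,40))])[0].astype(int)
cv2.imwrite("pics/i.png",np.hstack([cv2.resize(cr(b,u,v,40,60),(400,600),interpolation=cv2.INTER_CUBIC),cv2.resize(cr(t,pt[0],pt[1],40,60),(400,600),interpolation=cv2.INTER_CUBIC)]))
print(pt,u,v)
```

```text
[447.79723228 -23.5179936   37.2011539 ] [-1.71446636e-01 -3.13657676e+00 -5.00506900e-05]
[[273.06775651 182.38641866]
 [281.00155375 179.77399518]]
[318 242] 273 182
```

View pics/i.png

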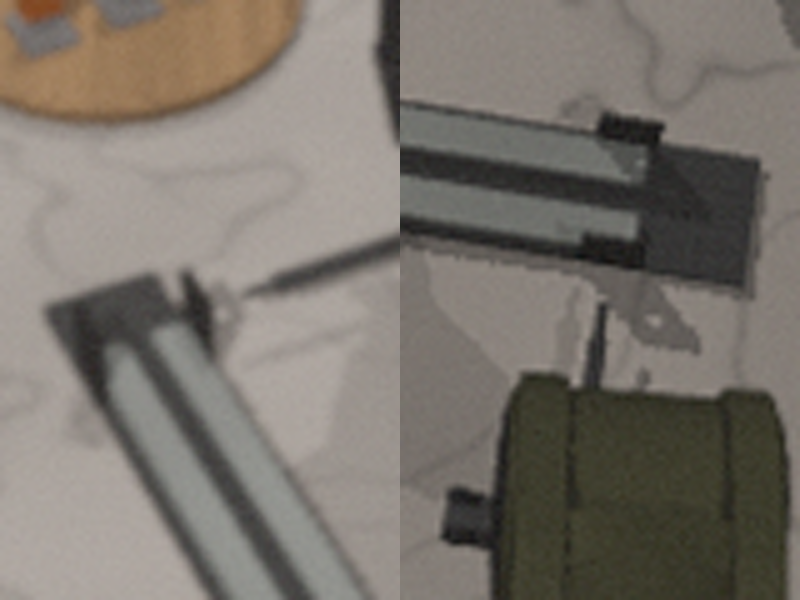

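The tip at crop (245,295) in the scene view is within 2 mm of the prediction. In the top view the rod's line meets the middle of the near plate. Now I insert gently, watching the force.

Emit:
{"fn": "jog_arm", "kwargs": {
  "moves": [8,-0.9,0,0,8,-0.8,0,0,8,-0.9,0,0,8,-0.8,0,0,8,-0.9,0,0,0,0,0,0,0,0,0,0]
}}

```text
time: 28.8
tool_pos: [487.8, -28.2, 37.2]
ee_rot: [-0.172, -3.136, 0.0]
wrist_force: [0.8, 0.0, 0.0]
finger_gap: 0.076
finger_force: 59.2
```

Emit:
{"fn": "jog_arm", "kwargs": {
  "moves": [8,-0.9,0,0,8,-0.8,0,0,8,-0.9,0,0,8,-0.8,0,0,0,0,0,0,0,0,0,0]
}}

```text
time: 29.4
tool_pos: [519.8, -31.6, 37.2]
ee_rot: [-0.173, -3.136, 0.0]
wrist_force: [-1.0, 0.5, 0.0]
finger_gap: 0.079
finger_force: 59.2
```

Emit:
{"fn": "jog_arm", "kwargs": {
  "moves": [8,-0.9,0,0,8,-0.8,0,0,8,-0.9,0,0,8,-0.8,0,0,1.5,-0.2,0,0,0,0,0,0,0,0,0,0]
}}

```text
time: 30.1
tool_pos: [553.0, -35.1, 37.2]
ee_rot: [-0.172, -3.136, -0.0]
wrist_force: [0.4, 0.7, -1.3]
finger_gap: 0.076
finger_force: 59.2
```

Emit:
{"fn": "jog_arm", "kwargs": {
  "moves": [0,0,-1.5,0,0,0,-1,0,0,0,0,0,0,0,0,0]
}}

```text
time: 30.5
tool_pos: [553.2, -35.1, 34.9]
ee_rot: [-0.172, -3.137, -0.0]
wrist_force: [-0.8, -0.4, -0.6]
finger_gap: 0.079
finger_force: 59.2
```

Emit:
{"fn": "jog_arm", "kwargs": {
  "moves": [0,0,0,0,0,0,0,0,0,0,0,0,0,0,0,0,0,0,10,0,0,0,30,0,0,0,40,0,0,0,40,0],
  "fingers": 35
}}

```text
time: 31.3
tool_pos: [553.0, -35.3, 156.7]
ee_rot: [-0.173, -3.137, 0.0]
wrist_force: [0.5, 0.3, -0.5]
finger_gap: 0.347
finger_force: 0.0
```

Emit:
{"fn": "jog_arm", "kwargs": {
  "moves": [-10,10,40,0,-10,20,40,0,0,20,40,0,0,0,20,0,0,0,0,0,0,0,0,0,0,0,0,0,0,0,0,0]
}}

```text
time: 32.1
tool_pos: [532.7, 14.4, 293.4]
ee_rot: [-0.174, -3.134, 0.001]
wrist_force: [-0.8, 0.4, -0.4]
finger_gap: 0.351
finger_force: 0.0
```

Run:
```python
from h import *
c=get_calibration("wrist");a=get_image("wrist");b=get_image("top");ct=get_calibration("top");s=ctrl.observe();print(s["time"],s["tool_pos"])
q=(622.7,-54.1,-1.6775)
def W(p): return [q[0]+np.cos(q[2])*p[0]-np.sin(q[2])*p[1],q[1]+np.sin(q[2])*p[0]+np.cos(q[2])*p[1],p[2]]
cv2.imwrite("pics/fw.png",a)
# rod profile: gray samples along the rod axis line and 9 mm either side (track y from -115 to 62)
g=cv2.cvtColor(a,cv2.COLOR_BGR2GRAY)
for y in list(range(-114,-36,6))+list(range(36,62,3)):
    P=proj(c,[W((-12+d,y,38)) for d in (-12,-8,-4,0,4,8,12)]); print(y,[int(g[int(round(v)),int(round(u))]) if 0<=v<420 and 0<=u<560 else -1 for u,v in P])
# orange blobs in both images
for n,im,cc in(("top",b,ct),("wrist",a,c)):
    h=cv2.cvtColor(im,cv2.COLOR_BGR2HSV); m=cv2.inRange(h,(4,200,60),(14,255,255)); k,_,st,ce=cv2.connectedComponentsWithStats(m)
    for i in range(1,k):
        if st[i,4]>15: print(n,ce[i].round(1),st[i].tolist(),at(cc,ce[i],60).round(0))
```

```text
32.2 [532.91082243  14.54749258 293.81001057]
-114 [194, 196, 195, 194, 191, 194, 193]
-108 [187, 182, 188, 197, 196, 197, 196]
-102 [195, 197, 166, 124, 149, 195, 198]
-96 [173, 197, 126, 65, 79, 180, 186]
-90 [171, 196, 121, 61, 95, 188, 186]
-84 [178, 200, 123, 58, 66, 191, 184]
-78 [171, 195, 161, 61, 66, 197, 179]
-72 [170, 197, 145, 64, 72, 198, 146]
-66 [170, 195, 145, 63, 69, 135, 130]
-60 [171, 191, 127, 61, 66, 138, 130]
-54 [167, 155, 94, 63, 75, 131, 132]
-48 [112, 139, 91, 59, 60, 135, 134]
-42 [21, 28, 34, 60, 55, 37, 41]
36 [19, 27, 51, 10, 21, 71, 70]
39 [22, 10, 23, 22, 17, 66, 73]
42 [38, 23, 23, 21, 5, 65, 68]
45 [122, 119, 95, 14, 8, 33, 71]
48 [187, 188, 166, 21, 14, 23, 72]
51 [191, 189, 174, 15, 15, 19, 67]
54 [186, 192, 169, 18, 11, 1, 68]
57 [189, 189, 172, 21, 16, 3, 62]
60 [185, 187, 168, 14, 20, 18, 63]
wrist [  3.2 115.6] [0, 105, 9, 20, 140] [ 418. -313.   60.]
wrist [ 10.7 160.1] [0, 150, 25, 23, 457] [ 472. -324.   60.]
wrist [ 20.1 203.8] [2, 192, 37, 25, 644] [ 530. -333.   60.]
```

Run:
```python
from h import *
b=get_image("scene");c=get_calibration("scene");t=get_image("top");ct=get_calibration("top")
q=(622.7,-54.1,-1.6775)
def W(p): return [q[0]+np.cos(q[2])*p[0]-np.sin(q[2])*p[1],q[1]+np.sin(q[2])*p[0]+np.cos(q[2])*p[1],p[2]]
for n,im,cc in(("scene",b,c),("top",t,ct)):
    h=cv2.cvtColor(im,cv2.COLOR_BGR2HSV); m=cv2.inRange(h,(2,170,60),(14,255,255)); k,_,st,ce=cv2.connectedComponentsWithStats(m)
    for i in range(1,k):
        if st[i,4]>20: print(n,st[i].tolist(),at(cc,ce[i],50).round(0))
    g=cv2.cvtColor(im,cv2.COLOR_BGR2GRAY)
    for y in range(36,64,3):
        P=proj(cc,[W((-12+d,y,37)) for d in (-12,-9,-6,-3,0,3,6,9,12)]); print(y,[int(g[int(round(v)),int(round(u))]) for u,v in P])
```

```text
scene [270, 102, 7, 11, 68] [ 417. -335.   50.]
scene [254, 106, 7, 13, 72] [ 474. -338.   50.]
scene [237, 112, 8, 13, 73] [ 535. -338.   50.]
36 [48, 48, 48, 58, 62, 60, 56, 56, 64]
39 [43, 47, 54, 67, 65, 65, 68, 67, 67]
42 [53, 72, 66, 76, 74, 69, 72, 72, 80]
45 [83, 96, 96, 101, 83, 75, 100, 90, 104]
48 [118, 144, 125, 126, 126, 141, 133, 121, 145]
51 [155, 157, 143, 155, 147, 154, 152, 152, 155]
54 [157, 158, 158, 157, 155, 158, 158, 158, 159]
57 [160, 160, 157, 161, 161, 157, 158, 157, 159]
60 [157, 159, 157, 158, 156, 157, 158, 159, 158]
63 [155, 157, 157, 157, 161, 159, 158, 158, 157]
top [440, 258, 11, 11, 81] [ 532. -348.   50.]
top [439, 283, 12, 11, 98] [ 471. -345.   50.]
top [440, 308, 12, 12, 91] [ 411. -348.   50.]
36 [59, 60, 61, 59, 56, 61, 58, 54, 58]
39 [58, 59, 60, 60, 59, 58, 56, 57, 57]
42 [59, 61, 59, 59, 64, 61, 57, 60, 58]
45 [65, 64, 61, 60, 62, 61, 58, 60, 63]
48 [67, 63, 63, 63, 61, 65, 64, 63, 62]
51 [64, 63, 62, 62, 60, 63, 66, 63, 65]
54 [64, 64, 64, 63, 64, 67, 66, 58, 61]
57 [64, 67, 66, 64, 63, 62, 67, 63, 60]
60 [63, 66, 65, 64, 65, 68, 63, 70, 67]
63 [62, 66, 65, 63, 65, 66, 60, 65, 64]
```

The finger hides the tip. I'll open the fingers and look again in code.

Emit:
{"fn": "jog_arm", "kwargs": {
  "moves": [0,0,8,0,0,0,0,0,0,0,0,0,0,0,0,0,0,0,0,0,0,0,0,0],
  "fingers": 100
}}

```text
time: 32.9
tool_pos: [533.3, 14.9, 302.8]
ee_rot: [-0.172, -3.137, -0.0]
wrist_force: [-0.1, -0.1, 0.3]
finger_gap: 0.999
finger_force: 0.0
```

Run:
```python
from h import *
c=get_calibration("wrist");a=get_image("wrist")
q=(622.7,-54.1,-1.6775)
def W(p): return [q[0]+np.cos(q[2])*p[0]-np.sin(q[2])*p[1],q[1]+np.sin(q[2])*p[0]+np.cos(q[2])*p[1],p[2]]
g=cv2.cvtColor(a,cv2.COLOR_BGR2GRAY)
for y in [-105,-102,-99,-96,-60]+list(range(24,63,3)):
    P=proj(c,[W((-12+d,y,37)) for d in range(-12,14,3)]); print(y,[int(g[int(round(v)),int(round(u))]) for u,v in P])
```

```text
-105 [182, 177, 172, 170, 173, 185, 186, 186, 183]
-102 [186, 186, 182, 145, 138, 153, 180, 184, 185]
-99 [176, 182, 185, 119, 50, 56, 136, 179, 185]
-96 [159, 173, 188, 116, 64, 59, 130, 171, 181]
-60 [160, 166, 184, 71, 56, 55, 101, 129, 124]
24 [39, 32, 31, 39, 42, 43, 44, 33, 35]
27 [3, 17, 2, 25, 41, 44, 36, 14, 1]
30 [13, 8, 25, 33, 35, 45, 38, 22, 7]
33 [15, 12, 88, 115, 59, 59, 114, 74, 7]
36 [14, 12, 90, 111, 53, 49, 106, 72, 3]
39 [22, 13, 24, 26, 8, 1, 19, 18, 8]
42 [41, 15, 15, 21, 17, 18, 23, 21, 18]
45 [117, 115, 115, 106, 49, 45, 92, 107, 112]
48 [155, 155, 157, 162, 96, 91, 153, 167, 171]
51 [178, 178, 178, 168, 134, 121, 161, 173, 174]
54 [177, 179, 174, 177, 167, 151, 158, 168, 170]
57 [175, 178, 178, 171, 165, 152, 154, 169, 172]
60 [177, 175, 173, 170, 165, 152, 153, 168, 172]
```

The tip shows through the far eye, out to about y = 49, and the rear is at about -101. All three hooks stand in the tray, so I'm handing in.

```bash
python3 -c "
from rig import workorder
print(workorder.finish_job())"
```

```text
the job is handed in; nothing more can be done
None
```

I drew the rod out, stood all three orange hooks upright in the tray and locked the track again with the rod tip about 15 mm past the far plate; the job is handed in, but no verdict came back.

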